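# Sort the red-striped bars into the reject tray, stripe up

## Robot

A 7-joint arm with a two-finger parallel gripper is mounted at the origin on a cart in front of the work surface, level with it; the furniture and walls round the work are solid. World frame = base frame: x ahead of the robot, y to its left, z up, the work surface at z = 0. Lengths are in m, angles in rad, forces in N, time in s.
With the tool pointing down it reaches from about 0.4 to 0.85 m from the base axis. Payload 4.5 kg.
Tool frame: the origin (TCP) lies midway between the tips of the shut fingers; the grasp point (between the pads) lies 19 mm behind it (r.grip_point_offset is the distance from the TCP to the grasp point, in m); z points along the fingers, y is the line along which they close (so a half turn about z gives the same grasp; the last joint's range is limited). The gripper opens to 88 mm and grips with 3 to 60 N. Pads are 18 mm wide; open, the fingers measure 123 mm over their backs; the gripper's body (75 mm by 187 mm) begins 45 mm behind the grasp point.
Start: joints at [1.187, 0.689, -0.195, 1.565, 0.157, 0.902, -0.215], TCP at [0.254, -0.571, 0.239] pointing down, gripper open.
Joint ranges: [-3.01, 3.01], [-0.46, 2.08], [-1.47, 1.51], [0.13, 2.56], [-1, 4.14], [0.04, 2.09], [-2.66, 2.66]. Speed limits (rad/s): [2.57, 2.57, 3.14, 3.14, 3.14, 3.14, 3.14].

## Interface

Orientations are given as a unit quaternion [x, y, z, w].
In Python, from plant import r, optics gives the robot as it stands.
- The arm moves only by the shell command python3 -m pendant 'ROWS' [OPENING] [FORCE]. ROWS is JSON, a list of rows, each a list of 6 numbers: the shift along the tool's x, y, z as a fraction of full scale, then the turn, a rotation vector about the tool's x, y, z as a fraction of full scale. A call has 1 to 5 rows; each row shifts and turns the commanded pose from where the row before left it, along the tool's axes as they then stand; what a row does not reach is not made up. Full scale, the value 1, is 0.025 m for a shift and pi rad for a turn. A row lasts 1/12 s, in which the tool goes at most 41.7 mm and 7.16 degrees, less where a joint would pass 70% of its speed; a pose out of reach is approached as far as the arm can. A call with a number of a shift or a turn outside -1 to 1 is refused whole. A call with a gripper value outside its range is refused whole. OPENING is the opening, from -1 (shut) to 1 (fully open), set as the call begins (- or left out, the last holds). The fingers move at their own pace and stop on an object; FORCE is the grip in N (left out, the last holds). Time passes only in rows, so rows that do not move let the fingers close. It gives the time, the measured TCP pose, the force, the opening and the grip force at its end, in the units of the state.
- r.get_state(): the state, without advancing time (a new reading comes with each control period).
- optics.snapshot(name): name is "side" or "top" or "wrist"; returns (picture, depth): 384x512x3 uint8, blue, green, red; 384x512 float32, m along the optical axis (not along the pixel's ray), 0 where there is no reading.
- optics.calibration(name): a dict with "vfov" (degrees; the focal length in pixels is half the picture's height over the tangent of half this angle, whatever the lens; pixels are square), "cx", "cy" (the principal point, pixels), "cam_to_world" (4x4, takes a point from camera to world coordinates); the wrist camera has in their place "tool_from_camera" (4x4, takes a point from camera to tool coordinates, whose origin is the TCP and whose axes are the flange's). Camera axes: x right, y up, looking along -z (the intrinsics and any distortion apply to the point x, -y, -z); pixel columns grow to the right and rows downward; lengths in m; the calibration is good to about 2 mm. A picture is of the moment at which its call begins: read the wrist's pose just before it. calibration takes no time and is no camera call.
- r.finish_job(): hands the job in; it is judged then, once.
The state is a dict: "clock": time; "q": joint angles; "qd": joint speeds; "joint_torque": joint torques, N m; "tool_pos": TCP position; "eef_rot": TCP orientation; "contact_force": force on the tool from outside, world axes, zero at the start; "moment": the same for the moment, N m; "opening": opening from 0.0 (shut) to 1.0 (fully open); "finger_force": force on a finger pad.
Only numpy, scipy, OpenCV 4.12 (cv2) and the standard library are available. Lean on these libraries where they do the work, as an engineer would, in place of code of your own. Each camera call takes 0.05 s, during which the arm holds its last target. There are 200 camera calls.

## Task

Four hexagonal bars wait in the grey V-rack. Sort out the two rejects, the ones with a red paint stripe: lay them side by side in the blue reject tray, each flat across both grey ribs with its red stripe facing straight up, setting them down rather than dropping them. Leave the two green-striped bars in the rack and do not disturb the tape roll or the two jars.

Things in the scene. Friction and masses are not known exactly. Their poses are not given: they have to be found in the camera images.
- rack: grey rack on the bench, fixed, base plate 276 x 100 x 10 mm. Origin at the centre of its underside; x along it, away from the robot. Rails at y = -36 and +36 mm carry V saddles (12 mm wide, 30-degree flanks) for four bars lying along y at x = -105, -35, 35, 105 mm, bar centres 55 mm above the underside; only the base plate lies between the rails.
- tray: blue open reject tray on the bench, fixed, red plate on its -x end, 220 (x) x 166 (y) mm, walls 4 mm thick, 45 mm high. Origin at the centre of its underside. Two grey ribs 8 mm wide run along x at y = -28 and 28 mm, tops 28 mm above the underside, floor between them 8 mm. A bar lying on a flat across both ribs has its centre 47 mm above the underside.
- red_a: pale aluminium hexagon bar with a red stripe: 38 mm across flats, 44 across edges, hexagon 110 mm long plus a 7 mm brass spigot (29 mm diameter) at each end, about 0.3 kg. Origin at its centre, y along its length. In the rack it rests in a V on two flats: an edge (z) points up, and the two flats facing +x and -x stand upright, the pair for a straight-down grasp.
- red_a_stripe (a point): centre of the red stripe (80 x 13 mm) on one flat of red_a, 19 mm from the bar's axis; z is that flat's outward direction, y runs along the bar. In the rack this flat leans 30 degrees from straight up, toward the rack's -x end.
- red_b: pale aluminium hexagon bar with a red stripe: 38 mm across flats, 44 across edges, hexagon 110 mm long plus a 7 mm brass spigot (29 mm diameter) at each end, about 0.3 kg. Origin at its centre, y along its length. In the rack it rests in a V on two flats: an edge (z) points up, and the two flats facing +x and -x stand upright, the pair for a straight-down grasp.
- red_b_stripe (a point): centre of the red stripe (80 x 13 mm) on one flat of red_b, 19 mm from the bar's axis; z is that flat's outward direction, y runs along the bar. In the rack this flat leans 30 degrees from straight up, toward the rack's +x end.
- green_a: pale aluminium hexagon bar with a green stripe: 38 mm across flats, 44 across edges, hexagon 110 mm long plus a 7 mm brass spigot (29 mm diameter) at each end, about 0.3 kg. Origin at its centre, y along its length. In the rack it rests in a V on two flats: an edge (z) points up, and the two flats facing +x and -x stand upright, the pair for a straight-down grasp.
- green_a_stripe (a point): centre of the green stripe (80 x 13 mm) on one flat of green_a, 19 mm from the bar's axis; z is that flat's outward direction, y runs along the bar. In the rack this flat leans 30 degrees from straight up, toward the rack's -x end.
- green_b: pale aluminium hexagon bar with a green stripe: 38 mm across flats, 44 across edges, hexagon 110 mm long plus a 7 mm brass spigot (29 mm diameter) at each end, about 0.3 kg. Origin at its centre, y along its length. In the rack it rests in a V on two flats: an edge (z) points up, and the two flats facing +x and -x stand upright, the pair for a straight-down grasp.
- green_b_stripe (a point): centre of the green stripe (80 x 13 mm) on one flat of green_b, 19 mm from the bar's axis; z is that flat's outward direction, y runs along the bar. In the rack this flat leans 30 degrees from straight up, toward the rack's +x end.
- tape_roll: bystander: black tape roll lying flat, 72 mm across, 19 mm high, origin at the centre of its underside
- jar_1: bystander: small white jar with a black lid, 34 mm across and high, origin at the centre of its underside
- jar_2: bystander: small white jar with a black lid, 34 mm across and high, origin at the centre of its underside
- microscope: cream stereo microscope, fixed, 352 mm high, beside the rack on the robot's right of it; origin at the middle of its foot on the bench. It reaches 140 mm from there toward and away from the robot and 95 mm to either side: the arm must pass over it or stay clear of it.

How it is judged:
By the outcome, as a careful person would: the job done as asked, in the order asked, and still so for the second after the job is handed in, with the robot touching nothing.
It also fails if it takes over 58 s, if anything falls off the work surface, if the arm or the gripper's body presses on something with over 40 N, if the wrist force passes 120 N, or if a joint passes its speed limit or range.

## Working session

There is one attempt and no reset: what is moved stays moved. The work goes in short steps, Python scripts to look and compute and a shell command to move; the robot and the scene stay as the last step left them, time stands still between calls to the robot, and variables do not carry over. Pictures are saved under pics/ and viewed, at most 10 in all, crops included, and the job is handed in when it is done.

```bash
ls; mkdir -p pics; python3 - <<'E'
from plant import r, optics
import cv2,numpy as np
np.set_printoptions(precision=4,suppress=True)
print(r.get_state())
for n in ("side","top"):
    p,d=optics.snapshot(n); cv2.imwrite(f"pics/{n}0.png",p); np.save(f"pics/{n}0.npy",d)
    print(n,optics.calibration(n))
print(optics.calibration("wrist"))
E
```

```text
pics
{'clock': 0.0, 'q': array([ 1.1868,  0.69  , -0.1945,  1.5663,  0.1573,  0.9025, -0.2151]), 'qd': array([-0.0006,  0.0019,  0.0017,  0.0014,  0.0014,  0.0006,  0.0005]), 'joint_torque': array([  0.0004, -52.7572,  -1.2666, -15.3428,  -0.0526,   0.0066,
         0.0002]), 'tool_pos': array([ 0.2533, -0.5707,  0.2379]), 'eef_rot': array([ 0.9783,  0.2074, -0.0002, -0.0009]), 'contact_force': array([-0.1301, -0.0075, -0.3561]), 'moment': array([ 0.0128, -0.0013, -0.0188]), 'finger_force': 0.0, 'opening': 0.9968176462779477}
side {'vfov': 54.84141306595068, 'cx': 254.48289470800478, 'cy': 191.45891040281182, 'cam_to_world': array([[-0.9821,  0.1173, -0.1475,  0.383 ],
       [-0.1884, -0.595 ,  0.7814,  0.848 ],
       [ 0.0039,  0.7951,  0.6064,  0.5732],
       [ 0.    ,  0.    ,  0.    ,  1.    ]])}
top {'vfov': 48.14651997740301, 'cx': 263.85376216263785, 'cy': 198.53132707617695, 'cam_to_world': array([[-0.0126,  0.9922, -0.1243,  0.382 ],
       [-0.9998, -0.011 ,  0.0137,  0.1893],
       [ 0.0122,  0.1244,  0.9922,  1.1527],
       [ 0.    ,  0.    ,  0.    ,  1.    ]])}
{'vfov': 71.35718639647101, 'cx': 253.74474927859387, 'cy': 189.23536153014592, 'tool_from_camera': array([[ 0.0001,  0.9665,  0.2568,  0.0662],
       [ 1.    ,  0.0002, -0.0011, -0.0014],
       [-0.0011,  0.2568, -0.9665, -0.1464],
       [ 0.    ,  0.    ,  0.    ,  1.    ]])}
```

View images.

View pics/top0.png

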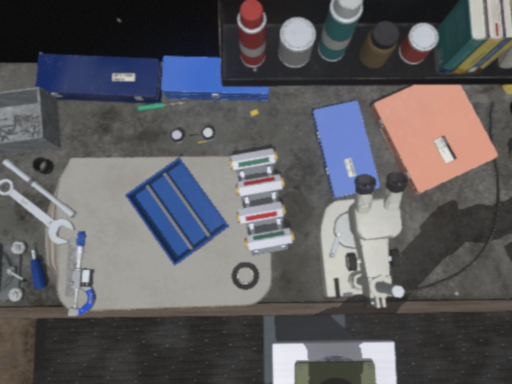

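View pics/side0.png

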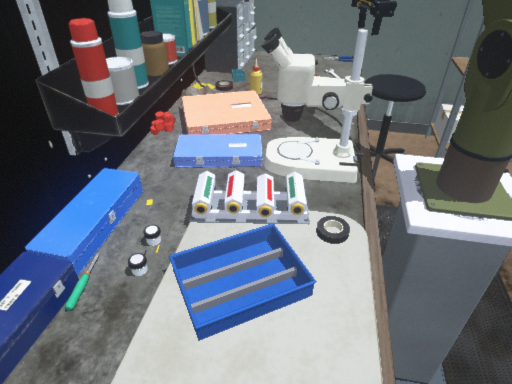

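The top view shows the rack's four bars at about (253,159) green, (259,185) red, (261,214) red and (269,239) green. The tray is at about (177,210), the jars at (177,134) and (208,132), the tape at (245,275) and the microscope at about (370,240). The side view confirms this: bars at (204,193), (234,192), (265,194) and (296,193), with the tray in front of them. Next I'll measure from the colours in both views.

```bash
cat > h.py <<'E'
import numpy as np,cv2
from plant import r,optics
from scipy.spatial.transform import Rotation as R
np.set_printoptions(precision=4,suppress=True)
def K(n):
    c=optics.calibration(n); return 192/np.tan(np.radians(c['vfov']/2)),c['cx'],c['cy'],c
def cam(n,T=None):
    return K(n)[3]['cam_to_world'] if T is None else T
def ray(n,uv,T=None):
    f,cx,cy,c=K(n);M=cam(n,T);uv=np.atleast_2d(uv)
    d=np.c_[(uv[:,0]-cx)/f,-(uv[:,1]-cy)/f,-np.ones(len(uv))]
    return M[:3,3],d@M[:3,:3].T
def pts(n,uv,dep,T=None):
    o,d=ray(n,uv,T); return o+d*np.asarray(dep).reshape(-1,1)
def onz(n,uv,z,T=None):
    o,d=ray(n,uv,T); return o+d*((z-o[2])/d[:,2])[:,None]
def tri(o1,d1,o2,d2):
    A=np.c_[d1,-d2];s=np.linalg.lstsq(A,o2-o1,rcond=None)[0]
    p,q=o1+d1*s[0],o2+d2*s[1];return (p+q)/2,np.linalg.norm(p-q)
def blobs(p,col,amin=25):
    h=cv2.cvtColor(p,cv2.COLOR_BGR2HSV)
    if col=='red': m=((h[...,0]<8)|(h[...,0]>172))&(h[...,1]>130)&(h[...,2]>80)
    if col=='green': m=(h[...,0]>50)&(h[...,0]<90)&(h[...,1]>80)&(h[...,2]>40)
    if col=='blue': m=(h[...,0]>100)&(h[...,0]<125)&(h[...,1]>120)
    n,l,s,c=cv2.connectedComponentsWithStats(m.astype(np.uint8))
    return [(s[i,4],c[i],l==i) for i in range(1,n) if s[i,4]>=amin]
def wristT(s):
    T=np.eye(4);T[:3,:3]=R.from_quat(s['eef_rot']).as_matrix();T[:3,3]=s['tool_pos']
    return T@optics.calibration('wrist')['tool_from_camera']
E
cat > m.py <<'E'
from h import *
box={'top':(220,300,140,260),'side':(180,320,160,225)}
for n in box:
    p=cv2.imread(f'pics/{n}0.png');d=np.load(f'pics/{n}0.npy');b=box[n]
    for col in('red','green'):
        for a,c,m in blobs(p,col):
            if b[0]<c[0]<b[1] and b[2]<c[1]<b[3]:
                v,u=np.nonzero(m&(d>0));P=pts(n,np.c_[u,v],d[v,u]);q=np.median(P,0)
                w=np.linalg.svd(P[:,:2]-P[:,:2].mean(0))[2][0]
                print(n,col,a,c,'depthpt',q,'ang',np.degrees(np.arctan2(w[1],w[0])),'len',np.ptp((P[:,:2]-q[:2])@w))
    # tray
    for a,c,m in blobs(p,'blue',800):
        v,u=np.nonzero(m&(d>0));P=pts(n,np.c_[u,v],d[v,u]);
        if n=='top' and not(120<c[0]<230): continue
        if n=='side' and not (170<c[0]<315 and c[1]>225): continue
        print(n,'tray',a,c,'zpct',np.percentile(P[:,2],[2,25,50,75,98]),cv2.minAreaRect(P[P[:,2]>.035][:,:2].astype(np.float32)), cv2.minAreaRect(P[:,:2].astype(np.float32)))
p=cv2.imread('pics/top0.png')[150:280,120:300];cv2.imwrite('pics/topc.png',cv2.resize(p,None,fx=4.4,fy=4.4,interpolation=cv2.INTER_CUBIC))
p=cv2.imread('pics/side0.png')[160:335,160:355];cv2.imwrite('pics/sidec.png',cv2.resize(p,None,fx=3.4,fy=3.4,interpolation=cv2.INTER_CUBIC))
for q in [(177,134),(208,132),(245,275)]: print(onz('top',q,.03))
d=np.load('pics/top0.npy');print('scope', [pts('top',[q],[d[q[1],q[0]]]) for q in [(366,183),(397,182),(397,290),(325,200),(325,290),(380,305)]])
E
python3 m.py
```

```text
top red 50 [258.88 180.72] depthpt [0.563  0.1862 0.0714] ang -80.66818722427543 len 0.06993955150936604
top red 79 [260.9494 215.7975] depthpt [0.4732 0.1821 0.0717] ang -80.57214831471964 len 0.07210914530988805
top green 67 [253.1642 161.8657] depthpt [0.6121 0.201  0.0707] ang -79.97451685977077 len 0.07104549906937685
top tray 3147 [201.2218  79.3851] zpct [0.0097 0.0532 0.0564 0.0581 0.0622] ((0.8376408219337463, 0.30612993240356445), (0.29617545008659363, 0.13513854146003723), 71.79269409179688) ((0.8488489985466003, 0.31485259532928467), (0.3199891149997711, 0.15106002986431122), 71.82266235351562)
top tray 4749 [176.3719 210.7602] zpct [0.0028 0.0062 0.0079 0.0103 0.048 ] ((0.4928361773490906, 0.39993634819984436), (0.22296074032783508, 0.16645732522010803), 35.412384033203125) ((0.4928361773490906, 0.39993634819984436), (0.22296074032783508, 0.16645732522010803), 35.412384033203125)
side red 65 [229.9846 185.6462] depthpt [0.5643 0.1904 0.0712] ang -80.02622981460168 len 0.07379001205698031
side red 65 [269.1846 189.6923] depthpt [0.4742 0.1891 0.0711] ang -79.73543284836396 len 0.07481713701376763
side green 96 [207.4479 186.7708] depthpt [0.6131 0.2049 0.0715] ang 99.95878727871415 len 0.07501183681906333
side green 82 [291.4268 186.9878] depthpt [0.4261 0.1688 0.0715] ang 100.28521711126085 len 0.07531732031639515
side tray 8147 [239.9297 278.2297] zpct [0.0058 0.0075 0.01   0.0336 0.048 ] ((0.49411240220069885, 0.40360891819000244), (0.2243167608976364, 0.17311030626296997), 35.35892868041992) ((0.5003637671470642, 0.3826020061969757), (0.24052627384662628, 0.2183052897453308), 34.10984802246094)
[[0.6993 0.4041 0.03  ]]
[[0.704  0.3212 0.03  ]]
[[0.3248 0.2248 0.03  ]]
scope [array([[ 0.5143, -0.0227,  0.3234]]), array([[ 0.5157, -0.0838,  0.3233]]), array([[ 0.3109, -0.0621,  0.3583]]), array([[ 0.521 ,  0.0073, -0.0036]]), array([[0.284 , 0.0195, 0.0287]]), array([[ 0.2677, -0.0679,  0.2202]])]
```

View pics/topc.png

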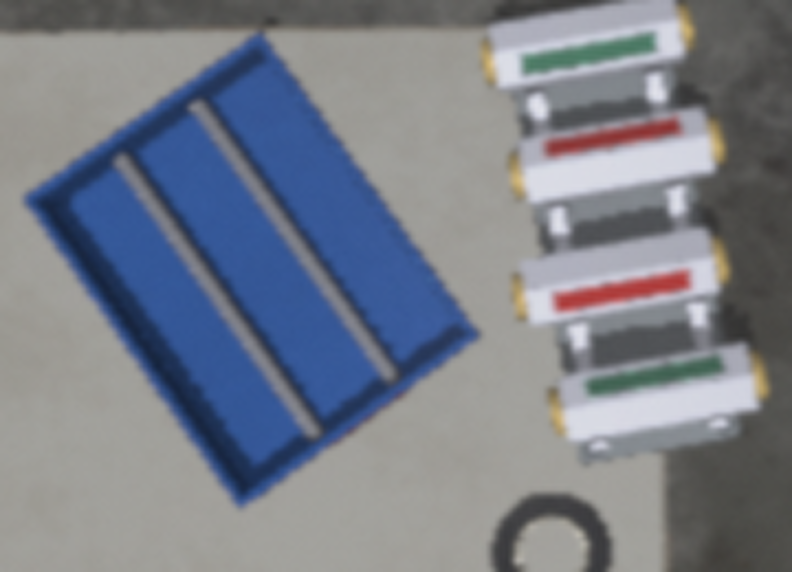

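View pics/sidec.png

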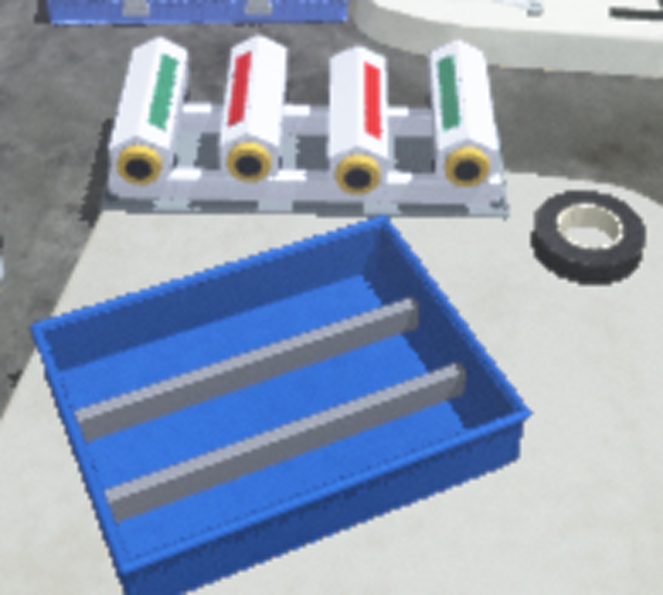

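The crops show the ribs running along the tray at about 35°. The far red bar's stripe is on its far side, so it is red_b, and the near red bar is red_a. Both stripes sit at z ≈ 0.071, which fits the bar axis at 0.055. First I lift and yaw by 76°, then pass high over the microscope.

```bash
python3 -m pendant '[[0,0,-1,0,0,-0.039],[0,0,-1,0,0,-0.039],[0,0,-1,0,0,-0.039],[0,0,-1,0,0,-0.039],[0,0,-1,0,0,-0.039]]' 0.18
python3 -m pendant '[[0,0,-1,0,0,-0.039],[0,0,-1,0,0,-0.039],[0,0,-1,0,0,-0.039],[0,0,-1,0,0,-0.039],[0,0,0,0,0,-0.039]]'
python3 -m pendant '[[1,1,0,0,0,-0.032],[1,1,0,0,0,0],[1,1,0,0,0,0],[1,1,0,0,0,0],[1,1,0,0,0,0]]'
```

```text
clock: 0.52
tool_pos: [0.2533, -0.5709, 0.3645]
eef_rot: [0.869, 0.495, -0.0, -0.001]
contact_force: [0.1, -0.8, -1.1]
opening: 0.643
finger_force: 0.0
clock: 0.93
tool_pos: [0.2547, -0.5724, 0.4687]
eef_rot: [0.679, 0.734, -0.001, 0.004]
contact_force: [0.2, 0.3, 0.5]
opening: 0.587
finger_force: 0.0
clock: 1.35
tool_pos: [0.3584, -0.4272, 0.4633]
eef_rot: [0.644, 0.765, -0.0, -0.0]
contact_force: [-0.2, -0.2, 1.1]
opening: 0.595
finger_force: 0.0
```

```bash
python3 -m pendant '[[1,1,0,0,0,0],[1,1,0,0,0,0],[1,1,0,0,0,0],[1,1,0,0,0,0],[1,1,0,0,0,0]]'
python3 -m pendant '[[1,0.27,0,0,0,0],[1,0.27,0,0,0,0],[1,0.27,0,0,0,0],[1,0.27,0,0,0,0],[1,0.27,0,0,0,0]]'
python3 -m pendant '[[1,0.27,0,0,0,0],[1,0.27,0,0,0,0],[1,0.27,0,0,0,0],[1,0.27,0,0,0,0],[1,0.27,0,0,0,0]]'
python3 -m pendant '[[1,0.27,0,0,0,0],[1,0.27,0,0,0,0],[1,0.27,0,0,0,0],[1,0.27,0,0,0,0],[1,0.27,0,0,0,0]]'
python3 -m pendant '[[1,0.27,0,0,0,0],[1,0.27,0.5,0,0,0],[0,0,1,0,0,0],[0,0,1,0,0,0],[0,0,1,0,0,0]]'
python3 -m pendant '[[0,0,0,0,0,0],[0,0,0,0,0,0]]'
cat > w.py <<'E'
import sys
from h import *
s=r.get_state();T=wristT(s);p,d=optics.snapshot('wrist');k=sys.argv[1]
cv2.imwrite(f'pics/w{k}.png',p);np.savez(f'pics/w{k}.npz',T=T,d=d);print(s['tool_pos'],s['clock'])
for col in('red','green'):
    for a,c,m in blobs(p,col,200):
        v,u=np.nonzero(m&(d>0))
        if not len(v): continue
        P=pts('wrist',np.c_[u,v],d[v,u],T)
        w=np.linalg.svd(P[:,:2]-P[:,:2].mean(0),full_matrices=False)[2][0];t=(P[:,:2]-P[:,:2].mean(0))@w
        rc=cv2.minAreaRect(np.c_[u,v].astype(np.float32))
        print(col,a,'rect',np.array(rc[0]),np.array(rc[1]),'world',np.median(P,0),'z20/80',np.percentile(P[:,2],[20,80]),'ang',np.degrees(np.arctan2(w[1],w[0]))%180,'len',np.ptp(t))
E
python3 w.py 1
```

```text
clock: 1.77
tool_pos: [0.4601, -0.2827, 0.4634]
eef_rot: [0.644, 0.765, -0.0, -0.0]
contact_force: [0.7, 0.2, 0.7]
opening: 0.593
finger_force: 0.0
clock: 2.18
tool_pos: [0.4711, -0.154, 0.4634]
eef_rot: [0.643, 0.765, -0.0, -0.0]
contact_force: [-0.1, -0.4, -0.7]
opening: 0.589
finger_force: 0.0
clock: 2.6
tool_pos: [0.4828, -0.0252, 0.4634]
eef_rot: [0.644, 0.765, -0.0, -0.0]
contact_force: [-0.1, -0.2, 0.2]
opening: 0.592
finger_force: 0.0
clock: 3.02
tool_pos: [0.4947, 0.1036, 0.4633]
eef_rot: [0.644, 0.765, -0.001, -0.0]
contact_force: [0.6, -0.6, -0.3]
opening: 0.592
finger_force: 0.0
clock: 3.43
tool_pos: [0.4993, 0.1547, 0.3749]
eef_rot: [0.643, 0.766, -0.0, -0.0]
contact_force: [0.1, -0.4, -0.4]
opening: 0.59
finger_force: 0.0
clock: 3.6
tool_pos: [0.4992, 0.1537, 0.3755]
eef_rot: [0.643, 0.766, -0.001, -0.001]
contact_force: [0.1, -1.3, 0.2]
opening: 0.595
finger_force: 0.0
[0.4992 0.1537 0.3755] 3.6
red 209 rect [243. 137.] [46.  4.] world [0.4749 0.1884 0.073 ] z20/80 [0.0715 0.0742] ang 99.80839001958222 len 0.07496961223022894
green 253 rect [327.4227 140.9532] [ 5.5763 46.3344] world [0.6136 0.205  0.0725] z20/80 [0.0715 0.0741] ang 99.7089815668753 len 0.07541237861752215
green 234 rect [212.5 142.5] [45.  5.] world [0.4262 0.1694 0.0723] z20/80 [0.0708 0.0737] ang 99.59954259853323 len 0.07437329908094387
```

```bash
python3 -m pendant '[[0.5,0.4,1,0,0,0],[0.5,0.4,1,0,0,0],[0,0,1,0,0,0],[0,0,1,0,0,0],[0,0,1,0,0,0]]'
python3 -m pendant '[[0,0,0,0,0,0],[0,0,0,0,0,0]]'
sed -i 's/lobs(p,col,200)/lobs(p,col,150)/' w.py; python3 w.py 2
```

```text
clock: 4.07
tool_pos: [0.5167, 0.1833, 0.2521]
eef_rot: [0.644, 0.765, 0.002, 0.001]
contact_force: [0.5, -0.8, -0.1]
opening: 0.591
finger_force: 0.0
clock: 4.23
tool_pos: [0.5157, 0.1825, 0.2521]
eef_rot: [0.644, 0.765, 0.0, 0.0]
contact_force: [0.1, 0.2, -0.1]
opening: 0.59
finger_force: 0.0
[0.5157 0.1825 0.2521] 4.2333
red 395 rect [221.4657 164.9894] [62.1203  6.3847] world [0.4748 0.1877 0.0727] z20/80 [0.0711 0.0742] ang 99.62182930958372 len 0.07693591870481922
red 373 rect [293.2268 173.9897] [ 6.4105 60.2213] world [0.5643 0.192  0.0723] z20/80 [0.0708 0.0739] ang 99.7058885176491 len 0.07637591712557185
green 512 rect [334.3471 170.2197] [ 8.6105 61.3802] world [0.6135 0.2054 0.0727] z20/80 [0.0711 0.0742] ang 99.6935076709337 len 0.07674647899950035
green 508 rect [180.5233 172.3735] [61.1931  8.4834] world [0.4262 0.1702 0.0723] z20/80 [0.0707 0.0739] ang 99.68555634567872 len 0.07670007014576623
```

View pics/w2.png

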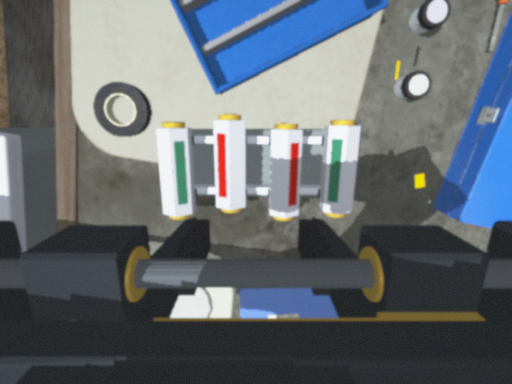

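The wrist view shows red_a's stripe at (221,165) and red_b's at (293,174), with the fingers at about (185,245) and (320,245). I move above red_a first and check before descending between the bars.

```bash
python3 -m pendant '[[0.24,-0.6,0.9,0,0,0],[0.24,-0.6,0.9,0,0,0],[0,0,0.9,0,0,0],[0,0,0.9,0,0,0],[0,0,0.9,0,0,0]]'
python3 -m pendant '[[0,0,0,0,0,0],[0,0,0,0,0,0]]'
python3 w.py 3
python3 - <<'E'
from h import *
# triangulate red_a, red_b stripes between w-shots 2 and 3, and w1/w2 for red_a
def st(k):
    T=np.load(f'pics/w{k}.npz')['T'];p=cv2.imread(f'pics/w{k}.png')
    return T,sorted([tuple(cv2.minAreaRect(np.argwhere(m)[:,::-1].astype(np.float32))[0]) for a,c,m in blobs(p,'red',150)])
(T2,c2),(T3,c3)=st(2),st(3);print(c2,c3)
for a,b in zip(c2,c3):
    o1,d1=ray('wrist',[a],T2);o2,d2=ray('wrist',[b],T3);print(tri(o1,d1[0],o2,d2[0]))
E
```

```text
clock: 4.7
tool_pos: [0.4857, 0.1902, 0.1404]
eef_rot: [0.644, 0.765, 0.003, 0.001]
contact_force: [0.2, 0.1, -0.0]
opening: 0.588
finger_force: 0.0
clock: 4.87
tool_pos: [0.4846, 0.1896, 0.14]
eef_rot: [0.644, 0.765, 0.001, 0.001]
contact_force: [0.3, 0.2, 0.1]
opening: 0.594
finger_force: 0.0
[0.4846 0.1896 0.14  ] 4.8667
red 937 rect [241.  201.5] [10. 89.] world [0.4746 0.1887 0.0726] z20/80 [0.0709 0.0742] ang 99.6571416254026 len 0.07749598184645633
red 600 rect [346.5842 207.1584] [ 8.5573 73.4337] world [0.5628 0.1994 0.0724] z20/80 [0.0708 0.074 ] ang 100.79517703586018 len 0.06670750647202613
green 953 rect [408.3784 195.2297] [16.6043 61.814 ] world [0.6116 0.2173 0.0724] z20/80 [0.0708 0.0741] ang 99.48663406844574 len 0.053454941766739136
green 739 rect [180.4588 197.9647] [59.3631 13.652 ] world [0.4238 0.185  0.0725] z20/80 [0.0707 0.0741] ang 97.61032701081875 len 0.05010417304802668
[(221.46566772460938, 164.9894256591797), (293.2268371582031, 173.98971557617188)] [(241.0, 201.49996948242188), (346.5841979980469, 207.15841674804688)]
(array([0.4746, 0.1858, 0.068 ]), np.float64(4.4426363820811834e-05))
(array([0.568 , 0.191 , 0.0586]), np.float64(0.005820493325096263))
```

View pics/w3.png

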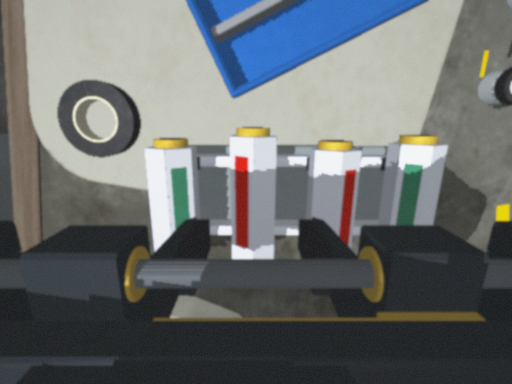

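red_a is centred between the fingers (bar column about 253, fingers 209–299). I descend, close, and lift.

```bash
python3 -m pendant '[[0,0,0.8,0,0,0],[0,0,0.8,0,0,0],[0,0,0.8,0,0,0],[0,0,0.8,0,0,0],[0,0,0.5,0,0,0]]'
python3 -m pendant '[[0,0,0.26,0,0,0],[0,0,0,0,0,0]]'
python3 -m pendant '[[0,0,0,0,0,0],[0,0,0,0,0,0],[0,0,0,0,0,0],[0,0,0,0,0,0],[0,0,0,0,0,0]]' -1 30
```

```text
clock: 5.33
tool_pos: [0.4852, 0.1897, 0.0469]
eef_rot: [0.644, 0.765, 0.002, 0.001]
contact_force: [0.1, -0.3, -0.5]
opening: 0.592
finger_force: 0.0
clock: 5.5
tool_pos: [0.4845, 0.1895, 0.0402]
eef_rot: [0.644, 0.765, 0.001, 0.0]
contact_force: [0.2, -0.5, 0.4]
opening: 0.592
finger_force: 0.0
clock: 5.92
tool_pos: [0.484, 0.1893, 0.041]
eef_rot: [0.644, 0.765, 0.001, 0.0]
contact_force: [-1.5, -0.3, 7.2]
opening: 0.428
finger_force: 30.0
```

The grip is holding (opening 37.7 mm, 30 N). I lift and look at the tray with the wrist camera to measure its ribs.

```bash
python3 -m pendant '[[0,0,-0.4,0,0,0],[0,0,-0.8,0,0,0],[0,0,-1,0,0,0],[0,0,-1,0,0,0],[0,0,-1,0,0,0]]'
python3 -m pendant '[[0,0,-1,0,0,0],[0,0,-1,0,0,0],[0.8,0.2,-1,0,0,0],[0.8,0.2,-1,0,0,0],[0.8,0.2,-1,0,0,0]]'
python3 -m pendant '[[0.8,0.2,-0.8,0,0,0],[0,0,0,0,0,0],[0,0,0,0,0,0]]'
python3 w.py 4 >/dev/null
cat > tray.py <<'E'
from h import *
from scipy.optimize import least_squares
C=np.array([.4934,.4015]);A=np.radians(35.4)
def fit(n,p,d,T,lab):
    v,u=np.nonzero(d>0);P=pts(n,np.c_[u,v],d[v,u],T)
    c,s=np.cos(A),np.sin(A);L=(P[:,:2]-C)@np.array([[c,-s],[s,c]])
    hsv=cv2.cvtColor(p,cv2.COLOR_BGR2HSV)[v,u]
    g=(abs(L[:,0])<98)&(abs(L[:,0])<.098)&(abs(L[:,1])<.06)&(hsv[:,1]<90)&(P[:,2]<.04)
    out=[]
    for sgn in(1,-1):
        m=g&(L[:,1]*sgn>.012)&(L[:,1]*sgn<.046)&(P[:,2]>.021)
        if m.sum()<30: continue
        k=np.polyfit(L[m,0],L[m,1],1);out.append((m.sum(),k,np.median(P[m,2])))
    print(lab,'ribs (n,[slope,offset],z):',out)
    b=(hsv[:,0]>100)&(hsv[:,0]<125)&(hsv[:,1]>100)&(P[:,2]>.041)&(P[:,2]<.053)&(abs(L[:,0])<.13)&(abs(L[:,1])<.10)
    if b.sum()>200:
        q=P[b];print(lab,'rim',b.sum(),cv2.minAreaRect(q[:,:2].astype(np.float32)),'pct x',np.percentile(L[b,0],[.5,99.5]),'pct y',np.percentile(L[b,1],[.5,99.5]),np.median(q[:,2]))
for n in('top','side'): fit(n,cv2.imread(f'pics/{n}0.png'),np.load(f'pics/{n}0.npy'),None,n)
z=np.load('pics/w4.npz');fit('wrist',cv2.imread('pics/w4.png'),z['d'],z['T'],'wrist')
E
python3 tray.py
```

```text
clock: 6.33
tool_pos: [0.483, 0.1884, 0.1463]
eef_rot: [0.643, 0.766, -0.001, -0.0]
contact_force: [0.4, 0.5, -3.5]
opening: 0.426
finger_force: 30.0
clock: 6.75
tool_pos: [0.4873, 0.2502, 0.2716]
eef_rot: [0.644, 0.765, -0.001, -0.0]
contact_force: [1.3, 0.5, -3.7]
opening: 0.429
finger_force: 30.0
clock: 7.0
tool_pos: [0.489, 0.2723, 0.2911]
eef_rot: [0.643, 0.766, 0.001, 0.0]
contact_force: [0.2, 0.4, -4.0]
opening: 0.431
finger_force: 30.0
top ribs (n,[slope,offset],z): [(np.int64(229), array([0.0001, 0.027 ]), np.float64(0.026833415179414954)), (np.int64(219), array([ 0.0013, -0.0288]), np.float64(0.027317245394220757))]
top rim 636 ((0.49279558658599854, 0.4002764821052551), (0.22365239262580872, 0.1682189702987671), 35.415645599365234) pct x [-0.1127  0.1101] pct y [-0.0847  0.0831] 0.046272779152241594
side ribs (n,[slope,offset],z): [(np.int64(545), array([0.0007, 0.0301]), np.float64(0.026766243374738763)), (np.int64(479), array([ 0.0001, -0.0257]), np.float64(0.026851701598173627))]
side rim 1464 ((0.4939327836036682, 0.40338727831840515), (0.22565200924873352, 0.17287306487560272), 35.50017166137695) pct x [-0.11    0.1142] pct y [-0.084   0.0868] 0.04637497244619221
wrist ribs (n,[slope,offset],z): [(np.int64(974), array([0.0006, 0.0279]), np.float64(0.028063190189431514)), (np.int64(810), array([ 0.0014, -0.0276]), np.float64(0.02827044400568446))]
wrist rim 2287 ((0.4949226975440979, 0.4032288193702698), (0.2243390530347824, 0.17047914862632751), 35.24257278442383) pct x [-0.1096  0.1135] pct y [-0.0838  0.0854] 0.04738204981459321
```

View pics/w4.png

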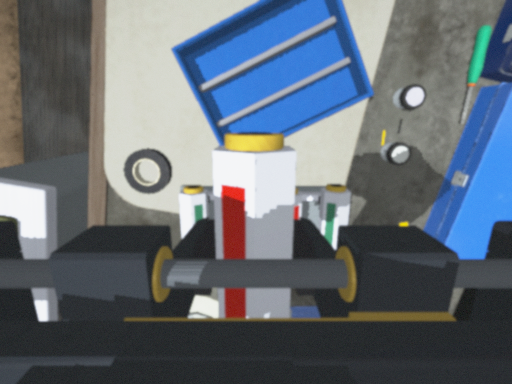

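The bar is held upright, with the tray clear at the top of the picture (rib lines at about (270,50) and (285,90)). All three cameras agree on the tray: centre (0.494, 0.402), yaw 35.4°, ribs at z = 0.028. Next I yaw +25.5° and tilt +30° about tool x.

```bash
python3 -m pendant '[[0,0,0,0,0,-0.0355],[0,0,0,0,0,-0.0355],[0,0,0,0,0,-0.0355],[0,0,0,0,0,-0.0355]]' >/dev/null
python3 -m pendant '[[0,0,0,0.0333,0,0],[0,0,0,0.0333,0,0],[0,0,0,0.0333,0,0],[0,0,0,0.0333,0,0],[0,0,0,0.0333,0,0]]'>/dev/null
python3 -m pendant '[[0,0,0,0,0,0],[0,0,0,0,0,0]]'
cat > go.py <<'E'
import sys
from h import *
# go.py lean(+1 red_a,-1 red_b) trayx barz grip(bar centre behind TCP)
lean,tx,bz,g=map(float,sys.argv[1:5]);yaw=np.radians(35.45)
u=np.array([np.cos(yaw),np.sin(yaw),0]);v=np.array([-np.sin(yaw),np.cos(yaw),0]);dn=np.array([0,0,-1.])
Rt=np.c_[v,u,dn]@R.from_euler('x',30*lean,degrees=True).as_matrix()
B=np.array([.494,.402,bz])+tx*u;t=B+g*Rt[:,2]
s=r.get_state();Rc=R.from_quat(s['eef_rot']).as_matrix()
e=R.from_matrix(Rc.T@Rt).as_rotvec()
print('pos',s['tool_pos'],'target',t,'shift units(tool)',Rc.T@(t-s['tool_pos'])/.025,'up unit',Rc.T@[0,0,1],'turn units',e/np.pi,'deg',np.degrees(e),'q',s['q'])
E
python3 go.py 1 .037 .047 .014; python3 go.py 1 .037 .127 .014
```

```text
clock: 7.97
tool_pos: [0.4896, 0.2703, 0.287]
eef_rot: [0.443, 0.858, -0.231, -0.119]
contact_force: [-0.9, 0.1, -3.2]
opening: 0.425
finger_force: 30.0
pos [0.4896 0.2703 0.287 ] target [0.5184 0.4194 0.0349] shift units(tool) [4.1967 8.8617 6.5189] up unit [-0.0004 -0.5015 -0.8652] turn units [-0.0005  0.     -0.0003] deg [-0.0975  0.0021 -0.0459] q [-0.2936  0.8999 -0.7066  1.202   0.3838  1.7253 -0.3551]
pos [0.4896 0.2703 0.287 ] target [0.5184 0.4194 0.1149] shift units(tool) [4.1954 7.2569 3.7504] up unit [-0.0004 -0.5015 -0.8652] turn units [-0.0005  0.     -0.0003] deg [-0.0975  0.0021 -0.0459] q [-0.2936  0.8999 -0.7066  1.202   0.3838  1.7253 -0.3551]
```

```bash
python3 -m pendant '[[0.525,0.907,0.469,0,0,0],[0.525,0.907,0.469,0,0,0],[0.525,0.907,0.469,0,0,0],[0.525,0.907,0.469,0,0,0]]' >/dev/null
python3 -m pendant '[[0.525,0.907,0.469,0,0,0],[0.525,0.907,0.469,0,0,0],[0.525,0.907,0.469,0,0,0],[0.525,0.907,0.469,0,0,0]]'
python3 -m pendant '[[0,0,0,0,0,0],[0,0,0,0,0,0]]'
python3 go.py 1 .037 .047 .014
python3 - <<'E'
from h import *
p,d=optics.snapshot('side');cv2.imwrite('pics/s5.png',cv2.resize(p[130:350,130:400],None,fx=2.6,fy=2.6))
E
```

```text
clock: 8.63
tool_pos: [0.5192, 0.4204, 0.1182]
eef_rot: [0.443, 0.859, -0.228, -0.118]
contact_force: [0.4, -0.4, -4.2]
opening: 0.425
finger_force: 30.0
clock: 8.8
tool_pos: [0.5173, 0.4203, 0.1171]
eef_rot: [0.442, 0.859, -0.23, -0.119]
contact_force: [-0.3, -0.3, -3.5]
opening: 0.429
finger_force: 30.0
pos [0.5173 0.4203 0.1171] target [0.5184 0.4194 0.0349] shift units(tool) [-0.054   1.6596  2.8397] up unit [ 0.0002 -0.5006 -0.8657] turn units [-0.0002  0.0003  0.0006] deg [-0.0365  0.0462  0.1012] q [-0.53    1.235  -0.652   0.8434  0.4513  1.7066 -0.3901]
```

View pics/s5.png

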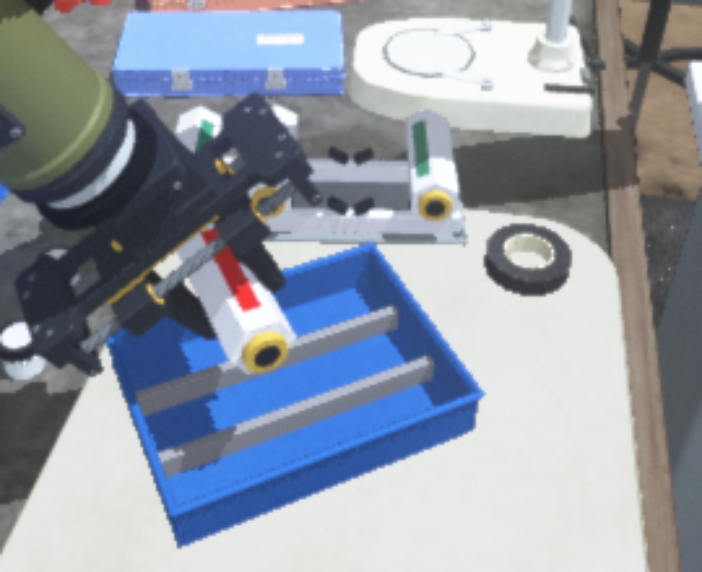

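The stripe now faces up, and the tool leans outward clear of the wall. I lower it to just above the ribs, then go in fine steps.

```bash
python3 -m pendant '[[-0.013,0.38,0.64,0,0,0],[-0.013,0.38,0.64,0,0,0],[-0.013,0.38,0.64,0,0,0],[-0.013,0.38,0.64,0,0,0],[0,0,0,0,0,0]]'
python3 -m pendant '[[0,0.03,0.052,0,0,0],[0,0.03,0.052,0,0,0],[0,0,0,0,0,0]]'
python3 go.py 1 .037 .047 .014
```

```text
clock: 9.27
tool_pos: [0.5182, 0.4173, 0.0377]
eef_rot: [0.442, 0.858, -0.234, -0.119]
contact_force: [-1.2, -1.0, -4.8]
opening: 0.428
finger_force: 30.0
clock: 9.52
tool_pos: [0.5201, 0.4207, 0.0409]
eef_rot: [0.443, 0.859, -0.229, -0.118]
contact_force: [-0.9, -0.3, -3.1]
opening: 0.432
finger_force: 30.0
pos [0.5201 0.4207 0.0409] target [0.5184 0.4194 0.0349] shift units(tool) [-0.0022  0.0462  0.2498] up unit [ 0.0004 -0.4986 -0.8668] turn units [ 0.0005 -0.0001  0.    ] deg [ 0.0945 -0.0257  0.0052] q [-0.5322  1.3257 -0.6383  0.8413  0.4825  1.6198 -0.3839]
```

```bash
python3 -m pendant '[[0,0.025,0.043,0,0,0],[0,0.025,0.043,0,0,0],[0,0.025,0.043,0,0,0],[0,0,0,0,0,0]]'
python3 -m pendant '[[0,0.02,0.034,0,0,0],[0,0,0,0,0,0]]'
python3 go.py 1 .037 .047 .014
```

```text
clock: 9.85
tool_pos: [0.5199, 0.4202, 0.0367]
eef_rot: [0.443, 0.859, -0.23, -0.118]
contact_force: [-0.2, -0.3, -3.5]
opening: 0.427
finger_force: 30.0
clock: 10.02
tool_pos: [0.5199, 0.4201, 0.0356]
eef_rot: [0.443, 0.859, -0.23, -0.118]
contact_force: [-0.2, -0.3, -4.2]
opening: 0.427
finger_force: 30.0
pos [0.5199 0.4201 0.0356] target [0.5184 0.4194 0.0349] shift units(tool) [ 0.0096 -0.0418  0.0567] up unit [-0.0002 -0.4996 -0.8662] turn units [0.0001 0.0001 0.    ] deg [0.0254 0.0141 0.0065] q [-0.5325  1.3321 -0.6368  0.8413  0.4845  1.6149 -0.3833]
```

```bash
python3 -m pendant '[[0,0.016,0.028,0,0,0],[0,0,0,0,0,0]]'
python3 -m pendant '[[0,0.016,0.028,0,0,0],[0,0,0,0,0,0]]'
python3 -m pendant '[[0,0.016,0.028,0,0,0],[0,0,0,0,0,0]]'
```

```text
clock: 10.18
tool_pos: [0.52, 0.4203, 0.0351]
eef_rot: [0.443, 0.859, -0.23, -0.118]
contact_force: [-0.2, -0.7, -2.7]
opening: 0.426
finger_force: 30.0
clock: 10.35
tool_pos: [0.52, 0.4202, 0.035]
eef_rot: [0.443, 0.859, -0.23, -0.119]
contact_force: [-0.4, -1.7, 2.1]
opening: 0.43
finger_force: 30.0
clock: 10.52
tool_pos: [0.52, 0.4203, 0.035]
eef_rot: [0.443, 0.859, -0.23, -0.119]
contact_force: [-0.9, -0.1, 5.5]
opening: 0.425
finger_force: 30.0
```

Contact comes at the expected height, with a press of about 9 N. I release slightly and retreat along the tool axis.

```bash
python3 -m pendant '[[0,0,0,0,0,0],[0,0,0,0,0,0],[0,0,0,0,0,0],[0,0,0,0,0,0]]' 0.14
python3 -m pendant '[[0,0,-0.3,0,0,0],[0,0,-0.6,0,0,0],[0,0,-0.8,0,0,0],[0,0,-0.9,0,0,0],[0,0,-0.9,0,0,0]]'
python3 -m pendant '[[0,0,-1,0,0,0],[0,0,-1,0,0,0],[0,0,-1,0,0,0],[0,0,0,0,0,0]]'
python3 - <<'E'
from h import *
p,d=optics.snapshot('side');cv2.imwrite('pics/s6.png',cv2.resize(p[130:350,130:400],None,fx=2.6,fy=2.6))
E
cat > gg.py <<'E'
from h import *
# to above red_b, tool down, yaw 99.7
s=r.get_state();Rc=R.from_quat(s['eef_rot']).as_matrix()
a=np.radians(9.7);Rt=np.c_[[-np.sin(a),np.cos(a),0],[np.cos(a),np.sin(a),0],[0,0,-1]]
e=R.from_matrix(Rc.T@Rt).as_rotvec();t=np.array([.5549,.1904,.041])
print(s['clock'],s['tool_pos'],'turn',e/np.pi,'shift in level frame',Rt.T@(t-s['tool_pos'])/.025,'in tool',Rc.T@(t-s['tool_pos'])/.025)
E
python3 gg.py
```

```text
clock: 10.85
tool_pos: [0.5198, 0.4202, 0.033]
eef_rot: [0.443, 0.859, -0.23, -0.118]
contact_force: [0.4, -1.4, 0.3]
opening: 0.569
finger_force: 0.0
clock: 11.27
tool_pos: [0.5559, 0.4457, 0.1104]
eef_rot: [0.443, 0.859, -0.23, -0.119]
contact_force: [0.4, 0.3, -0.7]
opening: 0.567
finger_force: 0.0
clock: 11.6
tool_pos: [0.5793, 0.4558, 0.1507]
eef_rot: [0.449, 0.855, -0.232, -0.117]
contact_force: [0.3, -1.2, 0.4]
opening: 0.568
finger_force: 0.0
11.65 [0.5782 0.4554 0.1494] turn [-0.1652  0.0389  0.1354] shift in level frame [-10.2913  -2.7054   4.3377] in tool [-8.1475 -3.661   7.2292]
```

View pics/s6.png

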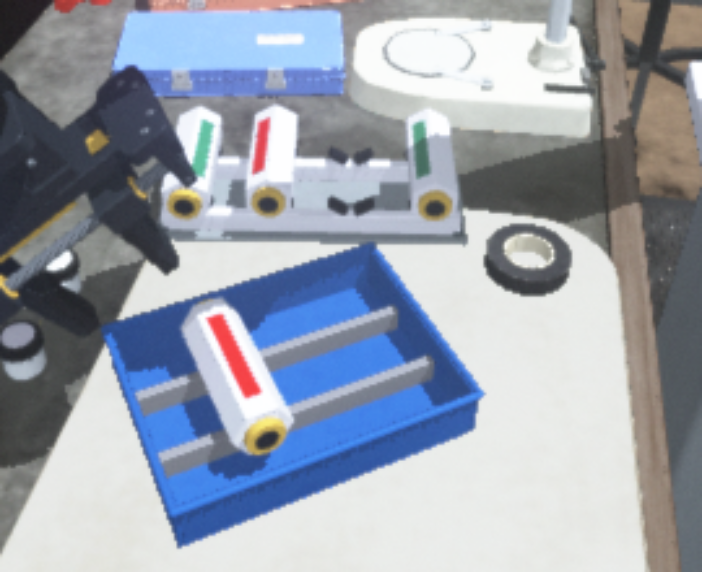

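red_a lies flat across both ribs, stripe up (about (235,350) in this crop). I return to level over red_b.

```bash
python3 -m pendant '[[0,-0.8,-0.4,-0.0333,0,0],[0,-0.8,-0.4,-0.0333,0,0],[0,-0.8,-0.4,-0.0333,0,0],[0,-0.6,-0.4,-0.0333,0,0],[0,-0.4,-0.4,-0.0333,0,0]]'
python3 -m pendant '[[0,0,0,0,0,0.0355],[0,0,0,0,0,0.0355],[0,0,0,0,0,0.0355],[0,0,0,0,0,0.0355],[0,0,0,0,0,0]]' 0.18
python3 gg.py
```

```text
clock: 12.07
tool_pos: [0.5508, 0.4399, 0.2048]
eef_rot: [0.459, 0.885, -0.069, -0.036]
contact_force: [1.4, 0.7, 0.9]
opening: 0.571
finger_force: 0.0
clock: 12.48
tool_pos: [0.551, 0.44, 0.2042]
eef_rot: [0.645, 0.76, -0.078, -0.019]
contact_force: [0.1, -0.0, -1.0]
opening: 0.591
finger_force: 0.0
12.4833 [0.551  0.44   0.2042] turn [-0.0462  0.0227 -0.0017] shift in level frame [-9.8671 -1.5276  6.5299] in tool [-9.3752 -0.4646  7.3636]
```

```bash
python3 -m pendant '[[0,0,0,-0.0231,0.01135,-0.001],[0,0,0,-0.0231,0.01135,-0.001],[-0.98,-0.15,0.2,0,0,0],[-0.98,-0.15,0.2,0,0,0],[-0.98,-0.15,0.2,0,0,0]]' >/dev/null
python3 -m pendant '[[-0.98,-0.15,0.2,0,0,0],[-0.98,-0.15,0.2,0,0,0],[-0.98,-0.15,0.2,0,0,0],[-0.98,-0.15,0.2,0,0,0],[-0.98,-0.15,0.2,0,0,0]]' >/dev/null
python3 -m pendant '[[-0.98,-0.15,0.2,0,0,0],[-0.98,-0.15,0.2,0,0,0],[0,0,0,0,0,0],[0,0,0,0,0,0]]'
python3 gg.py; python3 w.py 7
python3 - <<'E'
from h import *
p=cv2.imread('pics/w7.png');cv2.imwrite('pics/w7c.png',p)
E
```

```text
clock: 13.65
tool_pos: [0.5561, 0.191, 0.1541]
eef_rot: [0.644, 0.765, 0.0, -0.0]
contact_force: [0.3, 1.0, -0.4]
opening: 0.59
finger_force: 0.0
13.65 [0.5561 0.191  0.1541] turn [ 0.     -0.0001  0.0007] shift in level frame [-0.0138 -0.0516  4.5227] in tool [-0.0156 -0.0523  4.5227]
[0.5561 0.191  0.1541] 13.65
red 864 rect [263. 197.] [10. 84.] world [0.5641 0.1932 0.0724] z20/80 [0.0708 0.074 ] ang 99.7643670705651 len 0.07823960571066077
green 862 rect [320.7265 184.5559] [12.7316 70.4841] world [0.6125 0.2126 0.0726] z20/80 [0.0709 0.0743] ang 99.71251858345627 len 0.06307346186123608
green 1063 rect [104.49 189.93] [74.6705 14.8492] world [0.4254 0.1752 0.0722] z20/80 [0.0706 0.074 ] ang 99.2624077655038 len 0.06681873586626788
```

View pics/w7.png

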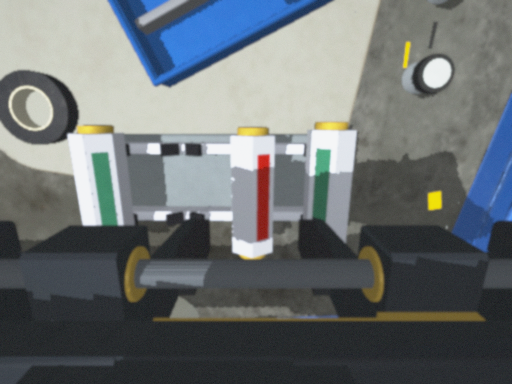

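red_b is centred between the fingers (bar column about 252), and the green bar on the far side stays clear. I descend and grip.

```bash
python3 -m pendant '[[0.02,-0.05,0.8,0,0,0],[0,0,0.8,0,0,0],[0,0,0.8,0,0,0],[0,0,0.8,0,0,0],[0,0,0.8,0,0,0]]'
python3 -m pendant '[[0,0,0.52,0,0,0],[0,0,0,0,0,0]]'
python3 -m pendant '[[0,0,0,0,0,0],[0,0,0,0,0,0],[0,0,0,0,0,0],[0,0,0,0,0,0],[0,0,0,0,0,0]]' -1 30
```

```text
clock: 14.12
tool_pos: [0.5556, 0.1954, 0.0539]
eef_rot: [0.643, 0.766, 0.002, -0.0]
contact_force: [0.2, 0.3, 0.3]
opening: 0.589
finger_force: 0.0
clock: 14.28
tool_pos: [0.5541, 0.1936, 0.0391]
eef_rot: [0.644, 0.765, -0.001, -0.001]
contact_force: [-0.7, 1.3, -0.0]
opening: 0.587
finger_force: 0.0
clock: 14.7
tool_pos: [0.5547, 0.1925, 0.0422]
eef_rot: [0.645, 0.764, 0.0, -0.0]
contact_force: [-5.8, 1.4, 2.8]
opening: 0.429
finger_force: 30.0
```

```bash
python3 -m pendant '[[0,0,-0.4,0,0,0],[0,0,-0.8,0,0,0],[0,0,-1,0,0,0],[0,0,-1,0,0,0],[0,0,-1,0,0,0]]'
python3 -m pendant '[[0,0,-1,0,0,0],[0,0,-1,0,0,0],[0,0,-1,0,0,0],[0,0,-1,0,0,0],[0,0,0,0,0,0]]'
python3 -m pendant '[[0,0,0,0,0,-0.0355],[0,0,0,0,0,-0.0355],[0,0,0,0,0,-0.0355],[0,0,0,0,0,-0.0355]]' >/dev/null
python3 -m pendant '[[0,0,0,-0.0333,0,0],[0,0,0,-0.0333,0,0],[0,0,0,-0.0333,0,0],[0,0,0,-0.0333,0,0],[0,0,0,-0.0333,0,0]]'>/dev/null
python3 -m pendant '[[0,0,0,0,0,0],[0,0,0,0,0,0]]'
python3 go.py -1 -.037 .147 .013
```

```text
clock: 15.12
tool_pos: [0.5571, 0.1912, 0.1487]
eef_rot: [0.646, 0.763, 0.002, 0.002]
contact_force: [0.6, -0.1, -3.6]
opening: 0.426
finger_force: 30.0
clock: 15.53
tool_pos: [0.5595, 0.1927, 0.2527]
eef_rot: [0.646, 0.763, 0.006, 0.004]
contact_force: [1.1, 0.6, -2.8]
opening: 0.431
finger_force: 30.0
clock: 16.45
tool_pos: [0.5622, 0.1862, 0.2475]
eef_rot: [0.452, 0.865, 0.189, 0.111]
contact_force: [-0.0, 0.4, -3.1]
opening: 0.428
finger_force: 30.0
pos [0.5622 0.1862 0.2475] target [0.4692 0.3843 0.1357] shift units(tool) [ 8.7299 -0.5461  4.4874] up unit [-0.0206  0.4268 -0.9041] turn units [-0.0263  0.0082 -0.0016] deg [-4.741   1.4786 -0.2847] q [-0.1119  0.53   -0.3588  2.0716  0.6867  0.1654 -0.4348]
```

The last turn stopped short with joint 6 near its lower limit. Before going on, I'll fit a kinematic model from the logged states to check whether the inward lean over the tray can be reached.

```bash
cat > kin.py <<'E'
from h import *
from scipy.optimize import least_squares
import itertools
D=[([1.1868,.69,-.1945,1.5663,.1573,.9025,-.2151],[.2533,-.5707,.2379],[.9783,.2074,-.0002,-.0009]),
([-.2936,.8999,-.7066,1.202,.3838,1.7253,-.3551],[.4896,.2703,.287],[.443,.858,-.231,-.119]),
([-.53,1.235,-.652,.8434,.4513,1.7066,-.3901],[.5173,.4203,.1171],[.442,.859,-.230,-.119]),
([-.5325,1.3321,-.6368,.8413,.4845,1.6149,-.3833],[.5199,.4201,.0356],[.443,.859,-.23,-.118]),
([-.1119,.53,-.3588,2.0716,.6867,.1654,-.4348],[.5622,.1862,.2475],[.452,.865,.189,.111])]
def fk(q,p,sg):
    h,a,b,L,o1,o7,e,f,x0=p[:9]
    M=R.from_euler('z',sg[0]*q[0]+o1);t=np.array([x0,0,h])
    M=M*R.from_euler('y',q[1]);M=M*R.from_euler('z',sg[1]*q[2]);t=t+M.apply([e,0,a])
    M=M*R.from_euler('y',q[3]);t=t+M.apply([f,0,b]);M=M*R.from_euler('z',sg[2]*q[4])
    M=M*R.from_euler('y',q[5]);M=M*R.from_euler('z',sg[3]*q[6]+o7);t=t+M.apply([0,0,L]);return t,M
def res(p,sg):
    out=[]
    for q,t,o in D:
        tt,M=fk(q,p,sg);out+=list((tt-t)*10)+list((M.inv()*R.from_quat(o)).as_rotvec())
    return out
if __name__=='__main__':
    best=[]
    for sg in itertools.product([1,-1],repeat=4):
        for o7 in(0,1.57,3.14,-1.57):
            s=least_squares(res,[.3,.4,.4,.3,0,o7,0,0,0],args=(sg,));best.append((s.cost,sg,s.x))
    best.sort(key=lambda z:z[0])
    for k in best[:3]: print(k)
    np.savez('kin.npz',p=best[0][2],sg=best[0][1])
E
python3 kin.py
```

```text
(np.float64(0.004734178299806921), (-1, -1, -1, -1), array([ 0.3189,  0.5654,  0.3263,  0.3107, -0.0675,  1.5101,  0.0151,
       -0.0041, -0.0037]))
(np.float64(0.004734178299807071), (-1, -1, -1, -1), array([ 0.3189,  0.5654,  0.3263,  0.3107, -0.0675,  1.5101,  0.0151,
       -0.0041, -0.0037]))
(np.float64(0.004734178299811193), (-1, -1, -1, -1), array([ 0.3189,  0.5654,  0.3263,  0.3107, -0.0675,  1.5101,  0.0151,
       -0.0041, -0.0037]))
```

```bash
cat > ik.py <<'E'
from kin import *
z=np.load('kin.npz');P,SG=z['p'],z['sg']
lo=np.array([-3.01,-.46,-1.47,.13,-1,.04,-2.66])+.03;hi=np.array([3.01,2.08,1.51,2.56,4.14,2.09,2.66])-.03
yaw=np.radians(35.45);u=np.array([np.cos(yaw),np.sin(yaw),0]);v=np.array([-u[1],u[0],0])
def pose(lean,tx,bz,g=.013,flip=False,tilt=30):
    f=-1 if flip else 1
    Rt=np.c_[f*v,f*u,[0,0,-1]]@R.from_euler('x',tilt*lean*f,degrees=True).as_matrix()
    return np.array([.494,.402,bz])+tx*u+g*Rt[:,2],R.from_matrix(Rt)
def ik(t,M,seeds,ref=None,w=.002):
    best=None
    for q0 in seeds:
        def f(q):
            a,b=fk(q,P,SG);return np.r_[(a-t)*10,(b.inv()*M).as_rotvec(),w*(q-q0)]
        s=least_squares(f,np.clip(q0,lo+.01,hi-.01),bounds=(lo,hi));e=np.array(s.fun[:6])
        c=np.linalg.norm(e)
        if best is None or c<best[0]: best=(c,s.x)
    return best
if __name__=='__main__':
    rng=np.random.default_rng(0);cur=np.array(D[-1][0])
    seeds=[cur,np.array(D[3][0])]+[lo+(hi-lo)*rng.random(7) for _ in range(14)]
    for name,a in {'lean- x-37':(-1,-.037,.047),'lean- x-37 high':(-1,-.037,.147),'lean- x0':(-1,0,.047),'lean- x37':(-1,.037,.047),'lean- x60':(-1,.06,.047)}.items():
        print(name,'local',ik(*pose(*a),[cur]),'any',ik(*pose(*a),seeds))
    for tx in(-.037,.037):
        print('flip lean+',tx,ik(*pose(1,tx,.047,flip=True),seeds))
E
time python3 ik.py
```

```text
lean- x-37 local (np.float64(2.6255457948943342e-05), array([-0.237 ,  1.233 , -1.0183,  2.2477,  2.2228,  1.1007, -2.1   ])) any (np.float64(1.115565943413871e-05), array([-0.5145,  1.0082, -0.439 ,  2.2477,  2.5819,  0.7091, -2.63  ]))
lean- x-37 high local (np.float64(2.8936803138434012e-05), array([-0.2408,  0.9611, -0.9814,  2.2236,  2.0262,  0.868 , -2.0357])) any (np.float64(8.920672017279153e-06), array([-0.5874,  0.7615, -0.3056,  2.2236,  2.5227,  0.4287, -2.63  ]))
lean- x0 local (np.float64(2.6255182928710525e-05), array([-0.2483,  1.2093, -0.9764,  2.1346,  2.1852,  0.9943, -2.0224])) any (np.float64(8.861369429324212e-06), array([-0.5558,  0.9917, -0.3561,  2.1346,  2.5859,  0.5738, -2.63  ]))
lean- x37 local (np.float64(2.681343972634154e-05), array([-0.2711,  1.1876, -0.9237,  2.0204,  2.1358,  0.8891, -1.9466])) any (np.float64(7.839583478739126e-06), array([-0.5989,  0.987 , -0.2757,  2.0204,  2.5822,  0.4473, -2.63  ]))
lean- x60 local (np.float64(2.747166456113873e-05), array([-0.2912,  1.1747, -0.8838,  1.9483,  2.0976,  0.8223, -1.8989])) any (np.float64(7.896074279419203e-06), array([-0.6262,  0.9894, -0.226 ,  1.9483,  2.5764,  0.3715, -2.63  ]))
flip lean+ -0.037 (np.float64(6.6061234542638346e-06), array([-1.105 ,  1.3407,  0.999 ,  1.2255, -0.8206,  1.5728, -2.63  ]))
flip lean+ 0.037 (np.float64(1.5976165309813717e-05), array([-0.4481,  1.449 , -1.1279,  0.8473,  0.9138,  1.784 ,  2.5511]))
real	0m29.276s
user	0m29.507s
sys	0m0.257s
```

The inward lean is reachable, with joints 5 and 7 swung round (q5 ≈ 2.2, q7 ≈ −2.1). I move across slowly at height and correct as I go.

```bash
python3 -m pendant '[[0.72,0.03,0.21,-0.002,0,0],[0.72,0.03,0.21,-0.002,0,0],[0.72,0.03,0.21,-0.002,0,0],[0.72,0.03,0.21,-0.002,0,0]]' >/dev/null
python3 go.py -1 -.037 .20 .013
python3 -m pendant '[[0.72,0.03,0.21,-0.002,0,0],[0.72,0.03,0.21,-0.002,0,0],[0.72,0.03,0.21,-0.002,0,0],[0.72,0.03,0.21,-0.002,0,0]]' 
python3 go.py -1 -.037 .20 .013
```

```text
pos [0.5375 0.2452 0.2334] target [0.4692 0.3843 0.1887] shift units(tool) [6.1639 0.0829 1.9054] up unit [-0.0188  0.445  -0.8953] turn units [-0.0199  0.0072 -0.0007] deg [-3.5796  1.2922 -0.133 ] q [-0.3947  0.5351 -0.1376  2.127   1.0398  0.0443 -0.9168]
clock: 17.12
tool_pos: [0.5212, 0.2787, 0.2224]
eef_rot: [0.452, 0.861, 0.199, 0.118]
contact_force: [0.4, -0.6, -2.9]
opening: 0.426
finger_force: 30.0
pos [0.5212 0.2787 0.2224] target [0.4692 0.3843 0.1887] shift units(tool) [4.6932 0.0342 1.4006] up unit [-0.0241  0.4501 -0.8927] turn units [-0.0181  0.0098 -0.002 ] deg [-3.2579  1.7596 -0.356 ] q [-0.407   0.56   -0.2557  2.1439  1.6973  0.1548 -1.6503]
```

```bash
python3 -m pendant '[[0.6,0,0.18,-0.004,0.002,0],[0.6,0,0.18,-0.004,0.002,0],[0.6,0,0.18,-0.004,0.002,0],[0.6,0,0.18,-0.004,0.002,0]]' >/dev/null
python3 go.py -1 -.037 .20 .013
python3 -m pendant '[[0.6,0,0.18,-0.002,0,0],[0.6,0,0.18,-0.002,0,0],[0.6,0,0.18,-0.002,0,0],[0.4,0,0.1,0,0,0],[0,0,0,0,0,0]]' 
python3 go.py -1 -.037 .20 .013
```

```text
pos [0.4924 0.334  0.2052] target [0.4692 0.3843 0.1887] shift units(tool) [2.1822 0.0182 0.7699] up unit [ 0.0015  0.493  -0.87  ] turn units [-0.0026  0.0006 -0.002 ] deg [-0.4612  0.1054 -0.3593] q [-0.344   0.6367 -0.5486  2.1861  1.95    0.3937 -1.981 ]
clock: 17.87
tool_pos: [0.4652, 0.3853, 0.1909]
eef_rot: [0.443, 0.857, 0.234, 0.119]
contact_force: [-0.3, -0.1, -3.3]
opening: 0.43
finger_force: 30.0
pos [0.4652 0.3853 0.1909] target [0.4692 0.3843 0.1887] shift units(tool) [-0.125   0.0483  0.1286] up unit [ 0.003   0.5074 -0.8617] turn units [ 0.0027 -0.0006 -0.0009] deg [ 0.4887 -0.1032 -0.1664] q [-0.4413  0.6883 -0.6067  2.1853  1.9595  0.5164 -2.0868]
```

```bash
python3 -m pendant '[[-0.018,-0.356,0.632,0.0005,0,0],[-0.018,-0.356,0.632,0.0005,0,0],[-0.018,-0.356,0.632,0.0005,0,0],[-0.018,-0.356,0.632,0.0005,0,0]]' >/dev/null
python3 go.py -1 -.037 .057 .013
python3 -m pendant '[[-0.018,-0.356,0.632,0,0,0],[-0.018,-0.356,0.632,0,0,0],[0,0,0,0,0,0],[0,0,0,0,0,0]]'
python3 go.py -1 -.037 .057 .013
python3 - <<'E'
from h import *
p,d=optics.snapshot('side');cv2.imwrite('pics/s8.png',cv2.resize(p[130:350,130:400],None,fx=2.6,fy=2.6))
E
```

```text
pos [0.4703 0.3803 0.1181] target [0.4692 0.3843 0.0457] shift units(tool) [ 0.1616 -1.4061  2.5289] up unit [-0.0017  0.5028 -0.8644] turn units [ 0.001   0.0017 -0.0019] deg [ 0.1867  0.3079 -0.3396] q [-0.4072  0.8661 -0.6662  2.2184  2.1635  0.686  -2.2446]
clock: 18.53
tool_pos: [0.4703, 0.3796, 0.0815]
eef_rot: [0.446, 0.857, 0.23, 0.12]
contact_force: [-0.6, -0.1, -2.4]
opening: 0.426
finger_force: 30.0
pos [0.4703 0.3796 0.0815] target [0.4692 0.3843 0.0457] shift units(tool) [ 0.182  -0.6547  1.275 ] up unit [-0.0012  0.5007 -0.8656] turn units [ 0.0002  0.0015 -0.0018] deg [ 0.0443  0.2651 -0.3256] q [-0.4006  0.9547 -0.6791  2.2256  2.2415  0.7617 -2.2938]
```

View pics/s8.png

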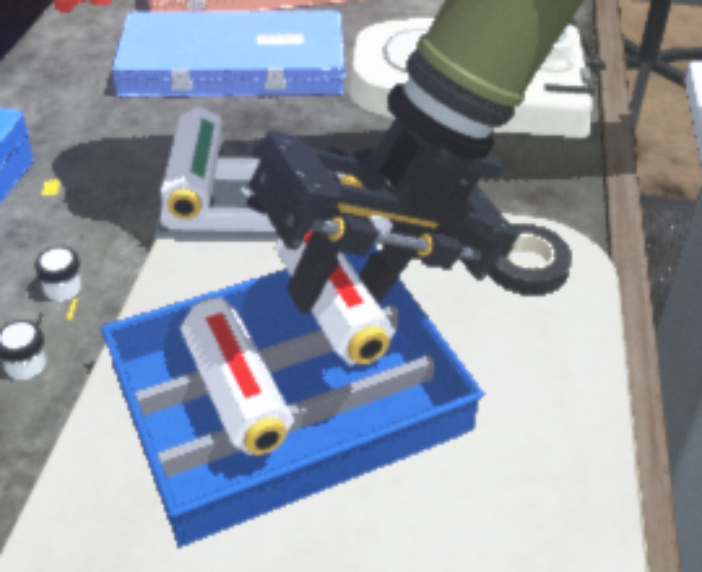

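The second bar has its stripe up, and the gripper is clear of red_a, the walls and the tape. I lower it in fine steps.

```bash
python3 -m pendant '[[0.06,-0.218,0.425,0,0.0005,-0.0006],[0.06,-0.218,0.425,0,0.0005,-0.0006],[0.06,-0.218,0.425,0,0.0005,-0.0006],[0,0,0,0,0,0],[0,0,0,0,0,0]]'
python3 -m pendant '[[0,-0.04,0.07,0,0,0],[0,-0.04,0.07,0,0,0],[0,0,0,0,0,0]]'
python3 go.py -1 -.037 .047 .013
```

```text
clock: 19.0
tool_pos: [0.4691, 0.3856, 0.0475]
eef_rot: [0.442, 0.858, 0.232, 0.119]
contact_force: [1.0, 0.1, -3.5]
opening: 0.425
finger_force: 30.0
clock: 19.25
tool_pos: [0.4689, 0.3855, 0.0431]
eef_rot: [0.442, 0.858, 0.232, 0.119]
contact_force: [-0.1, -0.3, -3.2]
opening: 0.431
finger_force: 30.0
pos [0.4689 0.3855 0.0431] target [0.4692 0.3843 0.0357] shift units(tool) [-0.0434 -0.1647  0.245 ] up unit [ 0.001   0.5032 -0.8642] turn units [ 0.0012 -0.0006  0.0003] deg [ 0.2138 -0.0991  0.0589] q [-0.4047  1.0486 -0.6842  2.2196  2.3167  0.8344 -2.3303]
```

```bash
python3 -m pendant '[[-0.015,-0.04,0.06,0.0006,0,0],[-0.015,-0.04,0.06,0.0006,0,0],[-0.01,-0.03,0.05,0,0,0],[0,0,0,0,0,0]]'
python3 -m pendant '[[0,-0.018,0.03,0,0,0],[0,0,0,0,0,0]]'
python3 -m pendant '[[0,-0.016,0.028,0,0,0],[0,0,0,0,0,0]]'
python3 go.py -1 -.037 .047 .013
```

```text
clock: 19.58
tool_pos: [0.4689, 0.3842, 0.0371]
eef_rot: [0.442, 0.859, 0.23, 0.118]
contact_force: [-0.6, -0.5, -3.1]
opening: 0.429
finger_force: 30.0
clock: 19.75
tool_pos: [0.4688, 0.3844, 0.0363]
eef_rot: [0.442, 0.859, 0.23, 0.118]
contact_force: [-0.0, 0.1, -2.5]
opening: 0.426
finger_force: 30.0
clock: 19.92
tool_pos: [0.4689, 0.3846, 0.0359]
eef_rot: [0.442, 0.859, 0.23, 0.118]
contact_force: [-0.8, -0.6, -1.9]
opening: 0.424
finger_force: 30.0
pos [0.4689 0.3846 0.0359] target [0.4692 0.3843 0.0357] shift units(tool) [-0.016  -0.0003  0.0067] up unit [ 0.0013  0.4995 -0.8663] turn units [-0.0002 -0.0007  0.0004] deg [-0.0362 -0.1304  0.0736] q [-0.4032  1.0633 -0.6823  2.2168  2.3254  0.8394 -2.3315]
```

```bash
python3 -m pendant '[[0,-0.016,0.028,0,0,0],[0,0,0,0,0,0]]'
python3 -m pendant '[[0,-0.012,0.02,0,0,0],[0,0,0,0,0,0]]'
```

```text
clock: 20.08
tool_pos: [0.4689, 0.3846, 0.0358]
eef_rot: [0.442, 0.859, 0.231, 0.118]
contact_force: [-2.0, -2.2, 4.9]
opening: 0.43
finger_force: 30.0
clock: 20.25
tool_pos: [0.4689, 0.3846, 0.0358]
eef_rot: [0.442, 0.859, 0.231, 0.118]
contact_force: [-3.7, -4.5, 10.5]
opening: 0.427
finger_force: 30.0
```

Contact. I release slightly and retreat along the tool axis.

```bash
python3 -m pendant '[[0,0.012,-0.02,0,0,0],[0,0,0,0,0,0],[0,0,0,0,0,0],[0,0,0,0,0,0],[0,0,0,0,0,0]]' 0.12
python3 -m pendant '[[0,0,-0.3,0,0,0],[0,0,-0.5,0,0,0],[0,0,-0.6,0,0,0],[0,0,-0.6,0,0,0],[0,0,-0.6,0,0,0]]'
python3 -m pendant '[[0,0.2,-0.6,0,0,0],[0,0.3,-0.6,0,0,0],[0,0.3,-0.6,0,0,0],[0,0.3,-0.6,0,0,0],[0,0,0,0,0,0]]'
python3 - <<'E'
from h import *
s,d=optics.snapshot('side');t,_=optics.snapshot('top')
a=cv2.resize(s[160:340,160:360],None,fx=2.2,fy=2.2);b=cv2.resize(t[110:290,110:310],None,fx=2.2-.4,fy=2.2-.4)
b=cv2.copyMakeBorder(b,0,a.shape[0]-b.shape[0],0,0,cv2.BORDER_CONSTANT);o=np.hstack([a,b]);print(o.shape);cv2.imwrite('pics/end.png',o)
for x,c,m in blobs(s,'red',25):
    v,u=np.nonzero(m&(d>0));P=pts('side',np.c_[u,v],d[v,u])
    q=np.median(P,0)
    if .4<q[0]<.6 and q[2]<.15: print(q,'z pct',np.percentile(P[:,2],[10,90]))
E
```

```text
clock: 20.67
tool_pos: [0.469, 0.3846, 0.0349]
eef_rot: [0.442, 0.859, 0.23, 0.118]
contact_force: [0.5, 0.4, -0.2]
opening: 0.557
finger_force: 0.0
clock: 21.08
tool_pos: [0.4416, 0.3651, 0.0926]
eef_rot: [0.442, 0.859, 0.23, 0.117]
contact_force: [-0.5, -1.0, -0.5]
opening: 0.56
finger_force: 0.0
clock: 21.5
tool_pos: [0.4375, 0.3627, 0.1609]
eef_rot: [0.441, 0.859, 0.232, 0.119]
contact_force: [-0.1, 0.3, 0.5]
opening: 0.558
finger_force: 0.0
(396, 800, 3)
[0.4649 0.3783 0.0659] z pct [0.0648 0.0673]
[0.5257 0.4241 0.0661] z pct [0.0649 0.0671]
```

View pics/end.png

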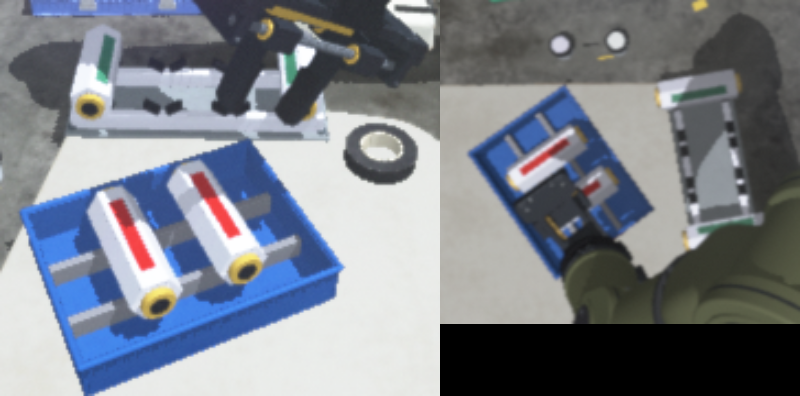

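Both red bars lie flat across the ribs with stripes up (stripe heights 0.066 m). The green bars, tape and jars are in place, and the gripper is clear of everything, so I'm handing in.

```bash
python3 -m pendant '[[0,0,0,0,0,0],[0,0,0,0,0,0]]' | head -2; python3 -c "
from plant import r
print(r.finish_job())"
```

```text
clock: 21.77
tool_pos: [0.4372, 0.3615, 0.1561]
the job is handed in; nothing more can be done
None
```

I handed the job in at 21.8 s: both red-striped bars lie flat across the tray ribs side by side with stripes up, and the green bars, tape roll and jars look undisturbed; I miscounted and viewed 12 pictures, two over the limit of 10.

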